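Hang the tumbler on the sliding drainer and run it home

ROBOT

A 6-joint arm with a two-finger parallel gripper is mounted at the origin on the work surface. World frame = base frame: x ahead of the robot, y to its left, z up, the work surface at z = 0. Lengths are in mm, angles in degrees, forces in N, time in s.
With the tool pointing down it reaches from about 350 to 850 mm from the base axis. Payload 8.1 kg.
Tool frame: the origin (TCP) lies on the centre line of the jaws, within the pads' length; the fingertips stand 11 mm ahead of it and the grasp point (between the pads) lies 8 mm behind it; z points along the fingers, y is the direction in which the jaws open and shut (so a half turn about z gives the same grasp; the last joint's range is limited). The gripper opens to 85 mm and grips with 20 to 120 N. Pads are 22 mm wide; open, the fingers measure 114 mm over their backs; the gripper's body (76 mm by 85 mm) begins 54 mm behind the grasp point. The pads swing forward as they close: fully open they stand 13 mm farther back than shut.
Start: joints at [59.164, 7.471, 85.268, -0, 87.261, -4.893], TCP at [262.471, 539.55, 220.092] pointing down, gripper open.
Joint ranges: [-169.43, 169.43], [-51.17, 129.36], [1.28, 143.12], [-76.62, 256.62], [0, 156.53], [-152.29, 152.29]. Speed limits (degrees/s): [136.94, 136.94, 159.86, 180, 180, 180].

INTERFACE

Orientations are given as [roll, pitch, yaw] about the fixed x, y, z axes, in that order (R = Rz(yaw) Ry(pitch) Rx(roll)).
In Python, from bench import telemetry, viewer, r gives the robot as it stands.
- The arm moves only by the shell command python3 -m inch 'ROWS' [FORCE]. ROWS is JSON, a list of rows, each a list of 3 entries, a list of its own where there are three numbers: the shift along the tool's x, y, z in cm, then the turn, a rotation vector about the tool's x, y, z in rad, then the opening, from 0 (shut) to 1 (fully open). A call has 1 to 20 rows; each row is the pose to reach, as a shift and turn from the pose commanded when the call began, along the tool's axes at that moment; what a row does not reach only later rows make up. A row lasts 1/10 s, in which the tool goes at most 50 mm and 8.59 degrees, less where a joint would pass 70% of its speed; a pose out of reach is approached as far as the arm can. A call with a gripper value outside its range is refused whole. The fingers move at their own pace and stop on an object; FORCE is the grip in N (left out, the last holds). Time passes only in rows, so rows that repeat a pose let the fingers close. It gives the time, the measured TCP pose, the force and the opening at its end, in the units of the state.
- telemetry.sense(): the state, without advancing time (a new reading comes with each control period).
- viewer.snapshot(name): name is "side" or "top"; returns the picture (400x640x3 uint8, red, green, blue); there is no depth.
- viewer.camera_model(name): a dict with "fx", "fy", "cx", "cy" (pixels), "dist" ([k1, k2, p1, p2, k3] as OpenCV has them; the pictures are not rectified), "cam_to_world" (4x4, takes a point from camera to world coordinates). Camera axes: x right, y down, z forward; pixel columns grow to the right and rows downward; lengths in mm; the calibration is good to about 2 mm. A picture is of the moment at which its call begins. camera_model takes no time and is no camera call.
- r.hand_in(): hands the job in, once; it reports no verdict.
The state is a dict: "time": time; "joint_pos": joint angles; "qd": joint speeds; "joint_efforts": joint torques, N m; "tool_pos": TCP position; "tcp_rot": TCP orientation; "ft_force": force on the tool from outside, world axes, zero at the start; "wrist_torque": the same for the moment, N m; "finger_gap": finger opening in mm.
Only numpy, scipy, OpenCV 4.12 (cv2) and the standard library are available. Lean on these libraries where they do the work, as an engineer would, in place of code of your own. Each camera call takes 0.05 s, during which the arm holds its last target.

TASK

Hang the steel tumbler mouth-down on the draining stand's sloping peg, pushed right on so that its rim meets the steel disc, and let go of it. Then slide the wooden carriage, tumbler and all, along its rods past the catch until it is fully home against the end block. The stand only rests on the counter, so do not shove it along or tip it, and leave the other things where they are.

Things in the scene. Friction and masses are not known exactly. Their poses are not given: they have to be found in the camera images.
- stand: Draining stand, loose, about 4 kg: white stone base 170 (x) by 400 (y) by 18 mm, a dark steel block 95 mm high at each y end, two level rods along y between them. Origin: underside, 30 mm from the base's centre towards -x; x points away from the robot, y along the rods to the home end, z up. It starts to slip on the counter at a push of 20 N or more, well above what the catch needs.
- carriage (a joint): Travel of the wooden carriage (70 x 170 x 30 mm, top 85 mm up) along the stand's +y, m: 0 = far out, 0.150 = home, nose on the end block; starts at 0 to 0.06. About 1.5 N of friction; stays where left. A hidden sprung catch is met at 0.134 and passed at 0.141: pushing past it takes some 8 to 15 N in all, then it lets go. Left at the catch, it is not home.
- lug (a point): Centre of the upright wooden lug on the carriage by which it is pushed or held: 30 (x) by 16 (y) by 60 mm tall, from 85 to 145 mm above the counter; this point is 115 mm up, at mid-width of the carriage. It stands at the trailing (-y) end, 117 mm from the peg's foot along y. Axes as the stand's.
- stop_face (a point): Point on the inner face of the end block (the stop) at the home (+y) end, 70 mm above the counter, in line with the carriage's middle. The carriage's nose is 157 mm ahead (+y) of the lug's centre. Axes as the stand's.
- peg: Sloping wooden peg on the carriage, 18 mm thick, round end, reaching 75 mm from the steel disc (52 mm across) at its foot. Origin: on its axis at the disc's upper face, 97 mm above the counter. Its z axis runs along the peg to the tip: away from the robot (stand's +x) and 38 degrees above level. Its y is the stand's y; its x is square to the peg, obliquely down.
- tumbler_centre (a point): Centre (half-way along the axis) of the plain steel tumbler: straight cylinder 62 mm across, 57 mm inside, 100 mm long, wall 2.5 mm, about 0.17 kg, no handle. It starts lying in the cradle, axis level, 46 mm above the counter. Its x axis runs from the mouth to the closed bottom and at first points away from the robot, within 0.5 rad of +x.
- tumbler_mouth (a point): Centre of the tumbler's open mouth, in the plane of the rim, 50 mm from the tumbler's centre on the side towards the robot at the start. Axes as the tumbler's centre.
- tumbler: The tumbler itself; same point and axes as its centre.
- cradle: Bamboo cradle, fixed: board 130 by 110 by 8 mm with two round ribs along x, 36 mm apart, tops 20 mm above the counter, in which the tumbler lies. Origin: under its centre.
- teapot: Bystander: blue ceramic teapot, 130 mm high, 130 mm across, handle and spout along y. Origin: underside.
- milk_jug: Bystander: steel milk jug with handle, 92 mm across, 110 mm high, standing. Origin: underside.
- sugar_bowl: Bystander: aluminium sugar bowl with lid, 92 mm across, 82 mm high. Origin: underside.
- stick: Bystander: flat bamboo stirring stick, 190 by 14 by 6 mm, lying along its y axis. Origin: underside.
- tea_tin: Bystander: white tea tin, 72 mm across, 120 mm high. Origin: underside.
- mug: Bystander: white ceramic mug, 80 mm across, 90 mm high, handle to its +y. Origin: underside.
Mind the look-alikes: they are no part of the job. Leave any red or yellow look-alike of the tumbler alone.

How it is judged (in metres and radians):
On the way, in this order (a step that is already met when the one before it is completed fails the run):
1. the tumbler hangs on the peg, let go, while the carriage is still out (z of tumbler_mouth in the frame of peg between -0.012 and 0.02 m and x of tumbler_mouth in the frame of peg between -0.03 and 0.03 m and y of tumbler_mouth in the frame of peg between -0.03 and 0.03 m and z of tumbler_centre in the frame of peg above 0.03 m and contact force between tumbler and the fingers below 0.05 N and value of joint carriage below 0.125 m), for 0.2 s.
2. the carriage is past the catch and home at the stop (value of joint carriage above 0.145 m), for 0.2 s.
At the end, for the whole second after the job is handed in: Carriage within 5 mm of its stop (joint above 0.145). Tumbler on the peg: mouth centre within 20 mm of the disc along the peg and 30 mm of the peg's axis across it each way, its own centre over 30 mm up the peg. All released and at rest (z of tumbler_mouth in the frame of peg between -0.012 and 0.02 m and x of tumbler_mouth in the frame of peg between -0.03 and 0.03 m and y of tumbler_mouth in the frame of peg between -0.03 and 0.03 m and z of tumbler_centre in the frame of peg above 0.03 m and value of joint carriage above 0.145 m and linear speed of tumbler below 0.02 m/s and velocity of joint carriage between -0.01 and 0.01 m/s); the robot touches nothing.
It fails at once if the stand is shoved more than 15 mm (distance of stand from where it was at the start of the episode above 0.015 m).
It fails at once if the stand is tipped more than about 6 degrees (angle between stand's own z axis and vertical above 0.1 rad).
It fails at once if a bystander is moved more than 25 mm (distance of any of teapot, milk_jug, sugar_bowl, stick, tea_tin, mug from where it was at the start of the episode above 0.025 m).
It also fails if it takes over 64 s, if anything falls off the work surface, if the arm or the gripper's body presses on something with over 40 N, if the wrist force passes 120 N, or if a joint passes its speed limit or range.

## Working session

There is one attempt and no reset: what is moved stays moved. The work goes in short steps, Python scripts to look and compute and a shell command to move; the robot and the scene stay as the last step left them, time stands still between calls to the robot, and variables do not carry over. Pictures are saved under pics/ and viewed, and the job is handed in when it is done.

```bash
ls; mkdir -p pics; python3 - <<'E'
from bench import telemetry, viewer, r
import cv2,json
print(telemetry.sense())
for n in("side","top"):
    im=viewer.snapshot(n); cv2.imwrite(f"pics/{n}0.png",im[:,:,::-1]); m=viewer.camera_model(n); print(n,m)
E
```

```text
pics
{'time': 0.0, 'joint_pos': array([ 5.91643908e+01,  7.51554810e+00,  8.53312333e+01,  2.07394941e-04,
        8.72617619e+01, -4.89299622e+00]), 'qd': array([ 0.06620318,  0.05878279,  0.02402342, -0.12392556, -0.03896012,
       -0.08615174]), 'joint_efforts': array([ 3.23060622e-04, -5.69400179e+01, -5.00548804e+01,  2.98228292e-05,
        1.44785739e-02,  6.09049084e-05]), 'tool_pos': array([262.15835887, 539.04411811, 219.02114601]), 'tcp_rot': array([-1.79891870e+02, -9.46459001e-03,  1.54057368e+02]), 'ft_force': array([-1.06075268,  0.41810387,  0.15241785]), 'wrist_torque': array([-0.00293425, -0.03253488,  0.01177964]), 'finger_gap': 85.49654147402637}
side {'fx': 381.13329141069164, 'fy': 381.13329141069164, 'cx': 320.4985436625782, 'cy': 201.08275414185616, 'dist': array([-0.03869478,  0.        ,  0.        ,  0.        ,  0.        ]), 'cam_to_world': array([[ 8.96362138e-01, -2.73864668e-01,  3.48615921e-01,
         1.73935982e+02],
       [-4.43222022e-01, -5.70355257e-01,  6.91555580e-01,
        -6.83965989e+02],
       [ 9.44228410e-03, -7.74398492e-01, -6.32627710e-01,
         7.66010629e+02],
       [ 0.00000000e+00,  0.00000000e+00,  0.00000000e+00,
         1.00000000e+00]])}
top {'fx': 479.94254246693964, 'fy': 479.94254246693964, 'cx': 323.6467250973983, 'cy': 199.11478250169364, 'dist': array([-0.10912078,  0.        ,  0.        ,  0.        ,  0.        ]), 'cam_to_world': array([[ 9.74264323e-04, -9.92865212e-01,  1.19238085e-01,
         4.20425887e+02],
       [-9.99974743e-01, -1.80674102e-03, -6.87373156e-03,
         2.60198622e+01],
       [ 7.04012128e-03, -1.19228377e-01, -9.92841896e-01,
         1.30443817e+03],
       [ 0.00000000e+00,  0.00000000e+00,  0.00000000e+00,
         1.00000000e+00]])}
```

View pics/side0.png

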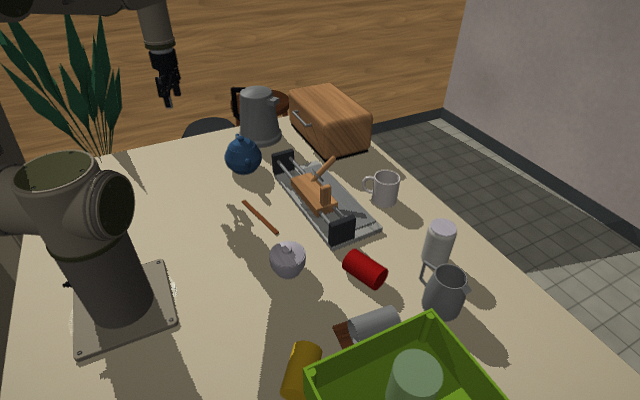

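View pics/top0.png

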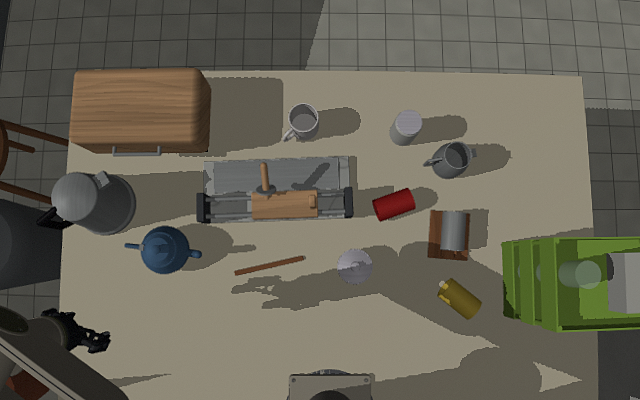

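The candidates are a steel cylinder in the brown cradle (top 454,230), a red one (394,204) and a yellow one (459,298). The steel one in the cradle fits the description, so I'll confirm it in an enlarged crop.

```bash
python3 - <<'E'
import cv2,numpy as np
t=cv2.imread("pics/top0.png")
a=cv2.resize(t[190:280,410:500],None,fx=6,fy=6,interpolation=cv2.INTER_CUBIC)
cv2.imwrite("pics/crop_t.png",a)
b=cv2.resize(t[145:230,190:360],None,fx=4.6,fy=4.6,interpolation=cv2.INTER_CUBIC)
cv2.imwrite("pics/crop_s.png",b)
s=cv2.imread("pics/side0.png")
b=cv2.resize(s[140:260,260:420],None,fx=4.8,fy=4.8,interpolation=cv2.INTER_CUBIC)
cv2.imwrite("pics/crop_ss.png",b)
E
```

```text
(no output)
```

View pics/crop_t.png

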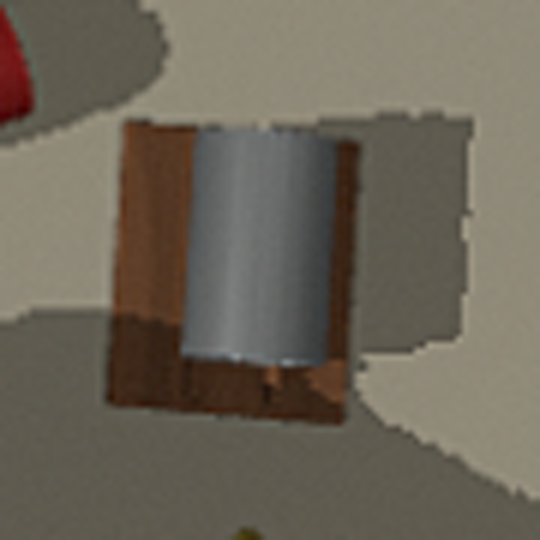

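View pics/crop_s.png

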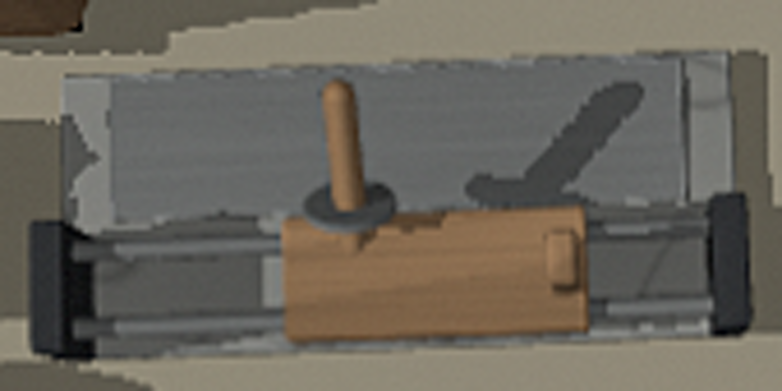

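View pics/crop_ss.png

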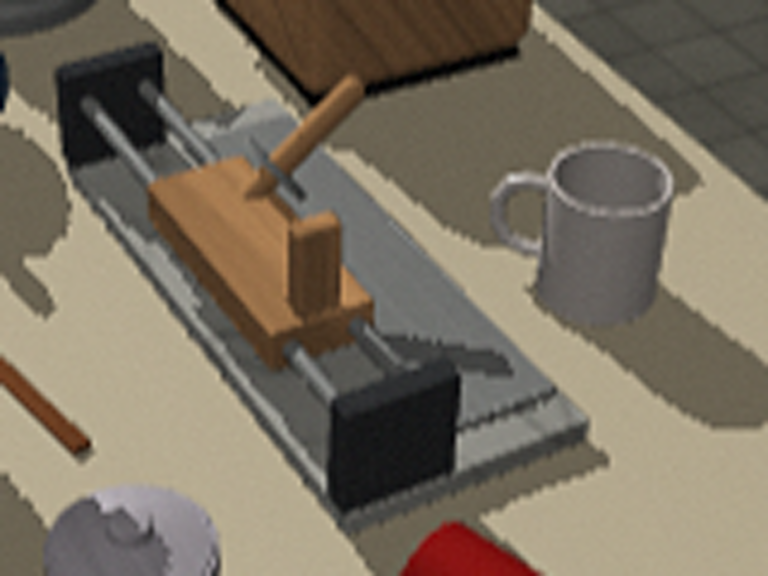

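```bash
cat > h.py <<'E'
import numpy as np,cv2
from bench import telemetry, viewer, r
M={n:viewer.camera_model(n) for n in("side","top")}
def ray(n,u,v):
    m=M[n];K=np.array([[m['fx'],0,m['cx']],[0,m['fy'],m['cy']],[0,0,1]])
    p=cv2.undistortPoints(np.array([[[u,v]]],float),K,np.array(m['dist']))[0,0]
    T=np.array(m['cam_to_world']);d=T[:3,:3]@np.array([p[0],p[1],1]);return T[:3,3],d/np.linalg.norm(d)
def atz(n,u,v,z):
    o,d=ray(n,u,v);return o+d*(z-o[2])/d[2]
def tri(a,b):
    o1,d1=ray("top",*a);o2,d2=ray("side",*b)
    A=np.stack([d1,-d2],1);s,_,_,_=np.linalg.lstsq(A,o2-o1,rcond=None)
    p,q=o1+d1*s[0],o2+d2*s[1];return (p+q)/2,np.linalg.norm(p-q)
def proj(n,P):
    m=M[n];K=np.array([[m['fx'],0,m['cx']],[0,m['fy'],m['cy']],[0,0,1]])
    T=np.linalg.inv(np.array(m['cam_to_world']));r_,_=cv2.Rodrigues(T[:3,:3])
    return cv2.projectPoints(np.array([P],float),r_,T[:3,3],K,np.array(m['dist']))[0][0,0]
def snap(n,name):
    im=viewer.snapshot(n)[:,:,::-1].copy();cv2.imwrite(f"pics/{name}.png",im);return im
E
python3 - <<'E'
from h import *
np.set_printoptions(precision=1,suppress=True)
C=lambda x,y:(190+(x+.5)/4.6-.5,145+(y+.5)/4.6-.5)
S=lambda x,y:(260+(x+.5)/4.8-.5,140+(y+.5)/4.8-.5)
T=lambda x,y:(410+(x+.5)/6-.5,190+(y+.5)/6-.5)
print("tumbler corners z46", *[atz("top",*T(*p),46) for p in[(197,127),(335,130),(328,362),(183,357)]])
print("tumbler ends z77", *[atz("top",*T(*p),77) for p in[(265,127),(255,360)]])
print("lug top",atz("top",*C(563,245),145),[atz("top",*C(*p),145) for p in[(546,232),(574,230),(578,285),(551,290)]])
print("lug top side",atz("side",*S(316,222),145), tri(C(563,255),S(316,222)))
print("pegtip sphere", atz("top",*C(339,93),137.6), tri(C(339,93),S(350,90)))
print("disc",atz("top",*C(349,203),97), atz("side",*S(277,168),97),tri(C(349,203),S(277,168)))
print("carriage top corners",[atz("top",*C(*p),85) for p in[(283,218),(584,206),(588,330),(287,340)]])
print("endblk left tops",[atz("top",*C(*p),95) for p in[(32,222),(62,222),(32,354),(62,357)]])
print("endblk right",[atz("top",*C(*p),95) for p in[(710,197),(745,193),(748,330),(715,335)]])
print("base far edge z18",[atz("top",*C(*p),18) for p in[(64,76),(730,53)]])
E
```

```text
tumbler corners z46 [ 541.  -298.2   46. ] [ 539.7 -360.5   46. ] [ 437.1 -354.2   46. ] [ 439.6 -289.4   46. ]
tumbler ends z77 [ 538.  -320.1   77. ] [ 437.7 -312.9   77. ]
lug top [562.7  46.3 145. ] [array([569.6,  55.4, 145. ]), array([570.7,  40.5, 145. ]), array([541.4,  38.3, 145. ]), array([538.7,  52.6, 145. ])]
lug top side [557.1  47.5 145. ] (array([556.9,  46.4, 145.9]), np.float64(0.6946406945370591))
pegtip sphere [645.7 167.3 137.6] (array([643.9, 167.7, 139.3]), np.float64(3.1989583466234364))
disc [591.7 165.6  97. ] [590.2 165.3  97. ] (array([591.2, 165.9,  96.4]), np.float64(1.3595122189170386))
carriage top corners [array([584.9, 203.8,  85. ]), array([592. ,  35.8,  85. ]), array([522.6,  33.4,  85. ]), array([516.7, 200.3,  85. ])]
endblk left tops [array([581.2, 342.6,  95. ]), array([581.2, 325.8,  95. ]), array([507.7, 340.3,  95. ]), array([506.1, 323.5,  95. ])]
endblk right [array([595.7, -34.1,  95. ]), array([598. , -53.5,  95. ]), array([521.9, -54.7,  95. ]), array([519.1, -36.5,  95. ])]
base far edge z18 [array([679.2, 346.6,  18. ]), array([693.4, -50.2,  18. ])]
```

The crops confirm it: the bare steel cylinder lies in the brown cradle (top px 442–466, 211–250). The red and yellow ones lie loose. Stand: lug top at about (312,200), disc about (265.5,189), peg tip about (263.5,164) in the top view, and two-view triangulation agrees within 1–3 mm. Next I'll compute the approach.

```bash
cat >> h.py <<'E'
from scipy.spatial.transform import Rotation as R
np.set_printoptions(precision=3,suppress=True)
def pose(yaw,elev):
    y=np.radians(yaw);e=np.radians(elev)
    X=np.array([np.cos(e)*np.cos(y),np.cos(e)*np.sin(y),np.sin(e)]);Y=np.array([np.sin(y),-np.cos(y),0])
    return np.stack([X,Y,np.cross(X,Y)],1)
def rel(p,Rm,p0=None,R0=None):
    s=telemetry.sense()
    if p0 is None: p0=np.array(s['tool_pos'])
    if R0 is None: R0=R.from_euler('xyz',s['tcp_rot'],degrees=True).as_matrix()
    d=R0.T@(np.array(p)-p0)/10
    w=R.from_matrix(R0.T@Rm).as_rotvec();print("shift cm",d,"turn",w);return d,w
E
python3 - <<'E'
from h import *
for z in(0,80,150): print(z,atz("top",503,245,z),atz("side",430,311,z))
print("teapot",atz("top",165,245,130)," sugar",atz("top",353,265,82))
a=np.array([np.cos(np.radians(-4.2)),np.sin(np.radians(-4.2)),0])
g=np.array([488.5,-325.3,46])+8*a
g[2]=200;print(g)
# commanded start pose
R0=R.from_euler('xyz',telemetry.sense()['tcp_rot'],degrees=True).as_matrix()
rel(g,pose(-4.2,0),np.array([262.471,539.55,220.092]),R0)
E
```

```text
0 [ 450.458 -478.068    0.   ] [ 647.449 -327.423    0.   ]
80 [ 448.616 -447.153   80.   ] [ 597.997 -364.659   80.   ]
150 [ 447.004 -420.102  150.   ] [ 554.726 -397.241  150.   ]
teapot [446.92  408.584 130.   ]  sugar [399.416 -56.904  82.   ]
[ 496.479 -325.886  200.   ]
shift cm [-58.903 -67.583   2.115] turn [-0.001  0.002  2.762]
```

```bash
python3 -m inch '[[[-58.9,-67.6,2.0],[0,0,2.762],1],[[-58.9,-67.6,2.0],[0,0,2.762],1],[[-58.9,-67.6,2.0],[0,0,2.762],1],[[-58.9,-67.6,2.0],[0,0,2.762],1],[[-58.9,-67.6,2.0],[0,0,2.762],1],[[-58.9,-67.6,2.0],[0,0,2.762],1],[[-58.9,-67.6,2.0],[0,0,2.762],1],[[-58.9,-67.6,2.0],[0,0,2.762],1],[[-58.9,-67.6,2.0],[0,0,2.762],1],[[-58.9,-67.6,2.0],[0,0,2.762],1],[[-58.9,-67.6,2.0],[0,0,2.762],1],[[-58.9,-67.6,2.0],[0,0,2.762],1],[[-58.9,-67.6,2.0],[0,0,2.762],1],[[-58.9,-67.6,2.0],[0,0,2.762],1],[[-58.9,-67.6,2.0],[0,0,2.762],1],[[-58.9,-67.6,2.0],[0,0,2.762],1],[[-58.9,-67.6,2.0],[0,0,2.762],1],[[-58.9,-67.6,2.0],[0,0,2.762],1],[[-58.9,-67.6,2.0],[0,0,2.762],1],[[-58.9,-67.6,2.0],[0,0,2.762],1]]'; python3 - <<'E'
from h import *
rel([496.5,-325.9,200],pose(-4.2,0)); print(telemetry.sense()['joint_pos'])
snap("top","t1")
E
```

```text
time: 2.1
tool_pos: [495.7, -326.9, 198.4]
tcp_rot: [-179.9, 0.1, -4.4]
ft_force: [0.7, 0.5, 0.1]
finger_gap: 85.4
shift cm [ 0.074 -0.102 -0.162] turn [-0.002  0.002 -0.003]
[-38.353   7.28   87.745   0.008  85.144  56.006]
```

View pics/t1.png

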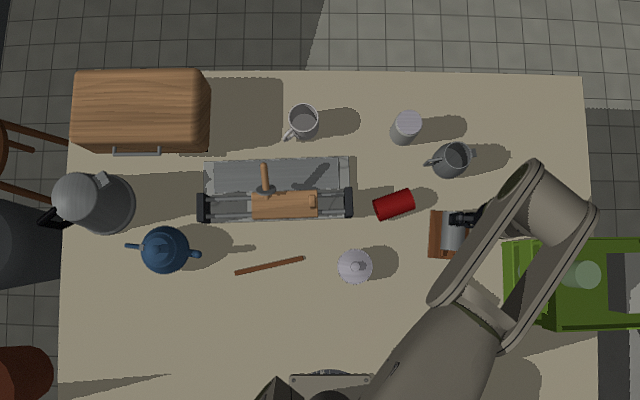

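The view shows the gripper over the cradle (about 455,225) and the rest untouched. Descending.

```bash
python3 -m inch '[[[0,-0.05,4],[0,0,0],1],[[0,-0.1,8],[0,0,0],1],[[0,-0.1,11],[0,0,0],1],[[0,-0.1,14],[0,0,0],1],[[0,-0.1,16],[0,0,0],1],[[0,-0.1,16.4],[0,0,0],1],[[0,-0.1,16.4],[0,0,0],1]]'; python3 - <<'E'
from h import *
a=snap("top","t2")[180:300,390:510];b=snap("side","s2")[240:360,290:470]
cv2.imwrite("pics/c2.png",np.hstack([cv2.resize(a,(320,320)),cv2.resize(b,(480,320))]))
E
```

```text
time: 2.85
tool_pos: [496.3, -323.9, 36.1]
tcp_rot: [-180.0, 0.0, -4.1]
ft_force: [0.1, -0.8, -0.1]
finger_gap: 85.4
```

View pics/c2.png

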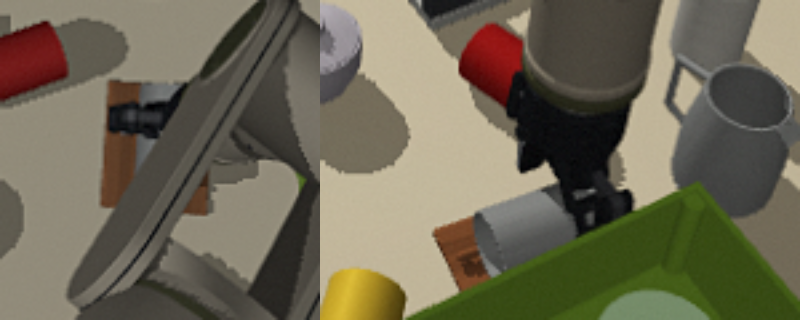

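The fingers straddle the tumbler with no contact force. I'll close on it.

```bash
python3 -m inch '[[[0,0,0],[0,0,0],0.5],[[0,0,0],[0,0,0],0.5],[[0,0,0],[0,0,0],0.5],[[0,0,0],[0,0,0],0.5],[[0,0,0],[0,0,0],0.5],[[0,0,0],[0,0,0],0.5],[[0,0,0],[0,0,0],0.5]]' 40; python3 -m inch '[[[0,0,-1],[0,0,0],0.5],[[0,0,-3],[0,0,0],0.5],[[0,0,-6],[0,0,0],0.5],[[0,0,-10],[0,0,0],0.5],[[0,0,-15],[0,0,0],0.5],[[0,0,-20],[0,0,0],0.5],[[0,0,-24],[0,0,0],0.5],[[0,0,-24],[0,0,0],0.5]]'; python3 - <<'E'
from h import *
a=snap("top","t3");b=snap("side","s3")
cv2.imwrite("pics/c3.png",np.hstack([cv2.resize(a[150:310,370:530],(400,400)),cv2.resize(b[100:300,290:490],(400,400))]))
E
```

```text
time: 3.65
tool_pos: [497.7, -326.8, 38.4]
tcp_rot: [179.8, -0.2, -4.2]
ft_force: [-0.7, -2.9, 6.0]
finger_gap: 55.4
time: 4.45
tool_pos: [498.8, -326.7, 285.4]
tcp_rot: [179.6, -0.6, -4.2]
ft_force: [0.7, -0.5, -1.6]
finger_gap: 55.2
```

View pics/c3.png

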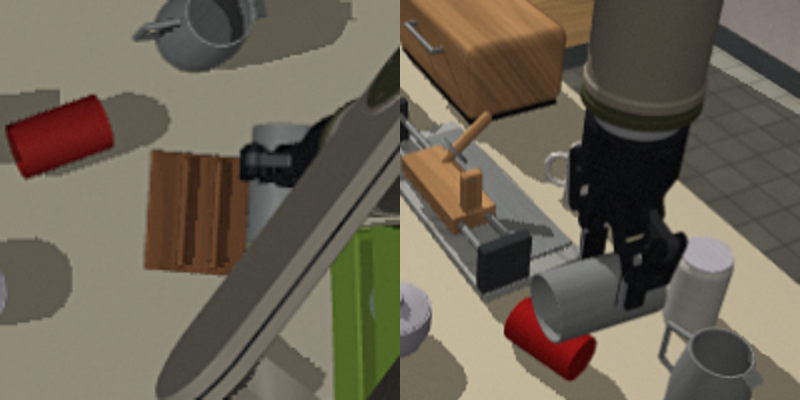

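```bash
python3 - <<'E'
from h import *
b=cv2.imread("pics/s3.png")
cv2.imwrite("pics/c3b.png",cv2.resize(b[190:280,345:445],(800,600) if 0 else (660,594),interpolation=cv2.INTER_CUBIC))
E
```

```text
(no output)
```

View pics/c3b.png

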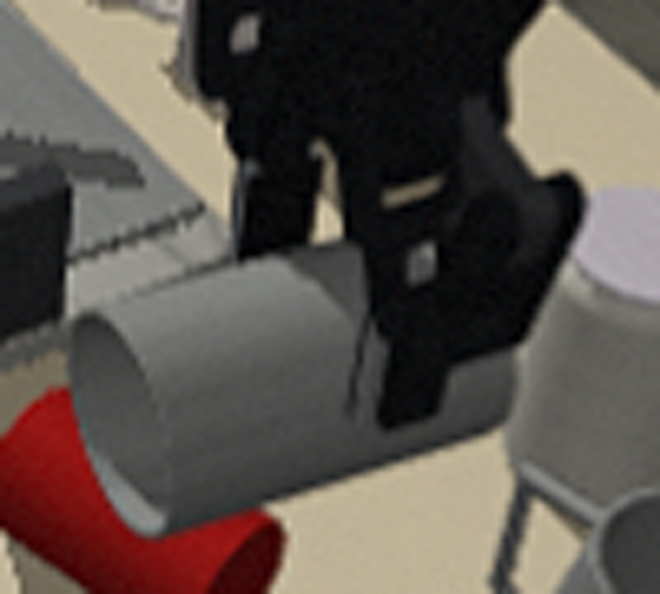

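```bash
python3 - <<'E'
from h import *
U=lambda x,y:(345+(x+.5)/6.6-.5,190+(y+.5)/6.6-.5)
s=telemetry.sense();p=np.array(s['tool_pos']);Rm=R.from_euler('xyz',s['tcp_rot'],degrees=True).as_matrix()
print(p,s['tcp_rot'],s['finger_gap'])
X,Y,Z=Rm.T
for off in(0,8,16):
    m=p-58*X-off*Z; print(off,(proj("side",m)-[345,190])*6.6)
def hit(u,v):  # ray with plane through p normal Y
    o,d=ray("side",*U(u,v)); q=o+d*((p-o)@Y)/(d@Y); return Rm.T@(q-p)
for uv in[(122,425),(515,385)]: print(hit(*uv))
# silhouette edges of cylinder
for uv in[(85,318),(165,535)]: print("rim",hit(*uv))
E
```

```text
[ 496.9   -325.234  277.933] [179.915  -0.141  -4.187] 55.1035257236495
0 [116.177 452.286]
8 [118.579 431.227]
16 [121.017 409.829]
[-58.121  -0.    -11.439]
[68.679 -0.    23.175]
rim [-72.043  -0.    -55.076]
rim [-40.6    -0.     39.178]
```

The tumbler sits in the hand as planned: mouth about 58 mm towards the tool's −x and its axis about 8–11 mm behind the TCP. The gap reading of 55 mm is less than the 62 mm diameter, so I'll keep an eye on the grip.

```bash
cat >> h.py <<'E'
F=np.array([591.2,165.5,97.]);YAW=2.1
def pegtcp(s,off,cx=8.5,cz=8.,elev=38):
    P=pose(YAW,elev);return F+P[:,0]*(s+50+cx)+P[:,2]*(cz+off),P
E
python3 - <<'E'
from h import *
p,P=pegtcp(115,8);print(p); q=p.copy();q[2]=300
rel(q,P); print(atz("top",300,115,90),atz("top",405,120,120))
print(telemetry.sense()['tool_pos'])
E
```

```text
[737.672 170.871 191.209]
shift cm [ 20.396 -51.233  -2.232] turn [ 0.038  0.66  -0.105]
[787.469  79.599  90.   ] [ 766.651 -189.853  120.   ]
[ 496.9   -325.234  277.933]
```

```bash
python3 -m inch '[[[3,-4,-2],[0,0,0],0.5],[[5,-8,-2.2],[0.005,0.08,-0.013],0.5],[[7,-12,-2.2],[0.01,0.16,-0.026],0.5],[[8,-16.5,-2.2],[0.014,0.25,-0.04],0.5],[[9.5,-21,-2.2],[0.02,0.34,-0.055],0.5],[[11,-25.5,-2.2],[0.024,0.42,-0.067],0.5],[[12.5,-30,-2.2],[0.029,0.5,-0.08],0.5],[[14.5,-34.5,-2.2],[0.033,0.58,-0.093],0.5],[[16.5,-39,-2.2],[0.038,0.66,-0.105],0.5],[[18,-43.5,-2.2],[0.038,0.66,-0.105],0.5],[[19.5,-48,-2.2],[0.038,0.66,-0.105],0.5],[[20.4,-51.2,-2.2],[0.038,0.66,-0.105],0.5],[[20.4,-51.2,-2.2],[0.038,0.66,-0.105],0.5],[[20.4,-51.2,-2.2],[0.038,0.66,-0.105],0.5],[[20.4,-51.2,-2.2],[0.038,0.66,-0.105],0.5],[[20.4,-51.2,-2.2],[0.038,0.66,-0.105],0.5]]'; python3 - <<'E'
from h import *
p,P=pegtcp(115,8);print(p); rel(p,P)
a=snap("top","t4");b=snap("side","s4");cv2.imwrite("pics/c4.png",np.vstack([a[60:260,100:500],b[60:260,200:600]]))
print(telemetry.sense()['finger_gap'],telemetry.sense()['joint_pos'])
E
```

```text
time: 6.15
tool_pos: [736.9, 169.2, 297.2]
tcp_rot: [-179.9, -37.8, 1.9]
ft_force: [-0.4, -0.8, -1.9]
finger_gap: 54.8
[737.672 170.871 191.209]
shift cm [-6.428 -0.147  8.425] turn [-0.     0.004 -0.002]
55.099124671412866 [ 12.077  -3.125  96.253  -7.989  49.713 103.236]
```

View pics/c4.png

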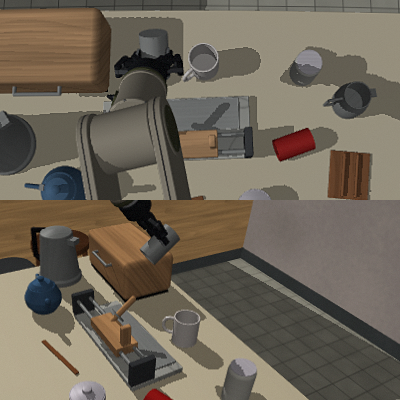

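```bash
python3 -m inch '[[[-2,0,2.6],[0,0,0],0.5],[[-4,-0.1,5.2],[0,0,0],0.5],[[-5.5,-0.1,7.2],[0,0,0],0.5],[[-6.4,-0.15,8.4],[0,0.003,-0.002],0.5],[[-6.4,-0.15,8.4],[0,0.003,-0.002],0.5],[[-6.4,-0.15,8.4],[0,0.003,-0.002],0.5],[[-6.4,-0.15,8.4],[0,0.003,-0.002],0.5]]'; python3 - <<'E'
from h import *
p,P=pegtcp(115,8);rel(p,P)
b=snap("side","s5");cv2.imwrite("pics/c5.png",cv2.resize(b[95:225,260:400],(640,594),interpolation=cv2.INTER_CUBIC))
s=telemetry.sense();p=np.array(s['tool_pos']);Rm=R.from_euler('xyz',s['tcp_rot'],degrees=True).as_matrix()
print(p)
f=lambda q:(proj("side",q)-[260,95])*4.571
for t in(-58.5,41.5):
  print("pred centre",f(p+Rm@[t,0,-8]),"upper",f(p+Rm@[t,0,-39]),"lower",f(p+Rm@[t,0,23]))
a=P[:,0]
print("peg axis",f(F),f(F+66*a))
E
```

```text
time: 6.95
tool_pos: [739.5, 172.3, 195.2]
tcp_rot: [-179.9, -38.2, 2.1]
ft_force: [0.7, 0.6, -2.1]
finger_gap: 55.1
shift cm [-0.391  0.136  0.199] turn [-0.002 -0.004  0.   ]
[739.537 172.423 195.374]
pred centre [393.015 237.864] upper [369.69  212.602] lower [415.441 262.163]
pred centre [500.038 127.765] upper [478.688 100.11 ] lower [520.557 154.363]
peg axis [263.282 363.338] [333.063 291.865]
```

View pics/c5.png

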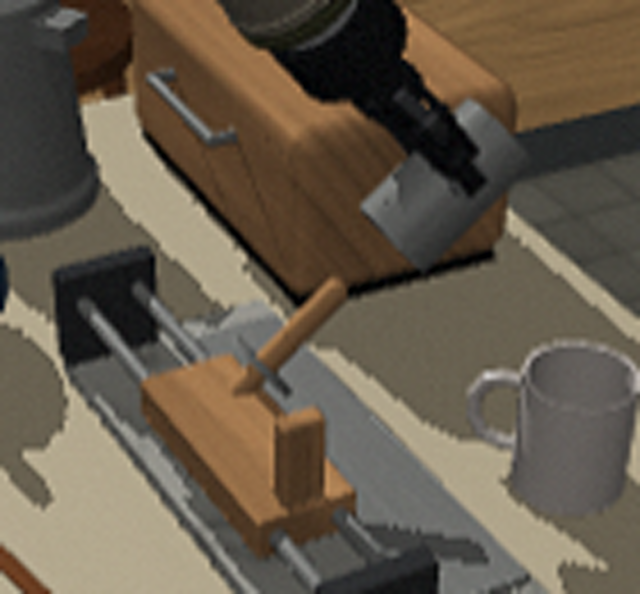

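The prediction matches the picture: the mouth centre is at about (394,239) in the crop against (393,238) predicted, and the peg axis matches too. Inserting halfway.

```bash
python3 -m inch '[[[-1.5,0.1,0.2],[0,-0.004,0],0.5],[[-3,0.1,0.2],[0,-0.004,0],0.5],[[-4.5,0.1,0.2],[0,-0.004,0],0.5],[[-6,0.1,0.2],[0,-0.004,0],0.5],[[-6,0.1,0.2],[0,-0.004,0],0.5],[[-6,0.1,0.2],[0,-0.004,0],0.5],[[-6,0.1,0.2],[0,-0.004,0],0.5],[[-6,0.1,0.2],[0,-0.004,0],0.5]]'; python3 - <<'E'
from h import *
p,P=pegtcp(3,8);rel(p,P);print(telemetry.sense()['ft_force'])
b=snap("side","s6");cv2.imwrite("pics/c6.png",cv2.resize(b[95:225,260:400],(640,594),interpolation=cv2.INTER_CUBIC))
E
```

```text
time: 7.8
tool_pos: [693.5, 169.8, 155.5]
tcp_rot: [-179.9, -37.9, 2.1]
ft_force: [-1.1, 0.3, -2.2]
finger_gap: 55.4
shift cm [-5.521  0.056 -0.083] turn [-0.002  0.001  0.   ]
[-1.062  0.312 -2.238]
```

View pics/c6.png

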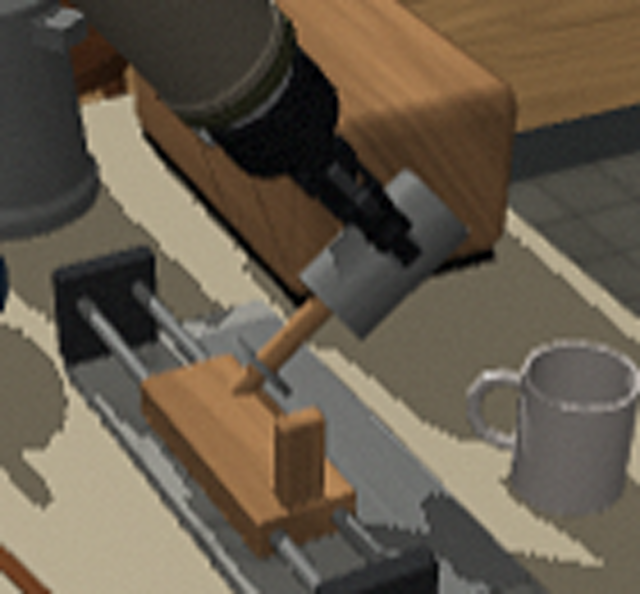

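The peg tip is inside the mouth at crop (318,300), and there is no contact. Continuing.

```bash
python3 -m inch '[[[-1.2,0.05,-0.05],[0,0,0],0.5],[[-2.4,0.05,-0.05],[0,0,0],0.5],[[-3.4,0.05,-0.05],[0,0,0],0.5],[[-4.3,0.05,-0.05],[0,0,0],0.5],[[-4.9,0.05,-0.05],[0,0,0],0.5],[[-4.9,0.05,-0.05],[0,0,0],0.5],[[-4.9,0.05,-0.05],[0,0,0],0.5],[[-4.9,0.05,-0.05],[0,0,0],0.5]]'; python3 - <<'E'
from h import *
p,P=pegtcp(3,8);rel(p,P);print(telemetry.sense()['ft_force'])
b=snap("side","s7");cv2.imwrite("pics/c7.png",cv2.resize(b[95:225,260:400],(640,594),interpolation=cv2.INTER_CUBIC))
E
```

```text
time: 8.65
tool_pos: [654.0, 167.9, 125.2]
tcp_rot: [-179.9, -37.9, 2.1]
ft_force: [-0.0, -0.7, -1.6]
finger_gap: 55.0
shift cm [-0.54   0.005 -0.049] turn [-0.002  0.002  0.   ]
[-0.048 -0.678 -1.564]
```

View pics/c7.png

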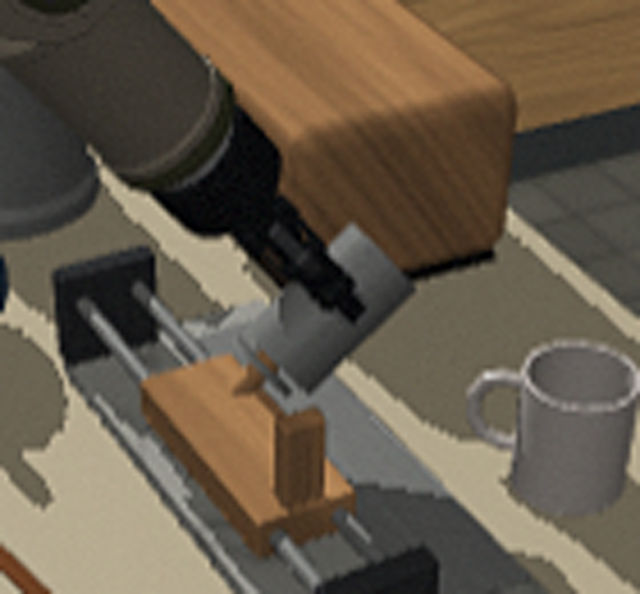

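```bash
python3 -m inch '[[[-0.2,0,0],[0,0,0],0.5],[[-0.4,0,0],[0,0,0],0.5],[[-0.5,0,0],[0,0,0],0.5],[[-0.5,0,0],[0,0,0],0.5]]'; python3 -m inch '[[[0,0,0.3],[0,0,0],0.5],[[0,0,0.6],[0,0,0],0.5],[[0,0,0.8],[0,0,0],0.5],[[0,0,0.8],[0,0,0],0.5]]';  python3 - <<'E'
from h import *
p,P=pegtcp(0,17);rel(p,P);print(telemetry.sense()['ft_force'])
b=snap("side","s8");cv2.imwrite("pics/c8.png",cv2.resize(b[95:225,260:400],(640,594),interpolation=cv2.INTER_CUBIC))
E
```

```text
time: 9.1
tool_pos: [649.4, 167.6, 121.3]
tcp_rot: [-180.0, -37.8, 2.2]
ft_force: [0.5, 0.8, -1.6]
finger_gap: 55.7
time: 9.5
tool_pos: [654.5, 167.8, 114.7]
tcp_rot: [-180.0, -37.8, 2.1]
ft_force: [0.5, -0.4, -1.6]
finger_gap: 55.0
shift cm [-0.233 -0.005 -0.006] turn [-0.001  0.004  0.001]
[ 0.48  -0.416 -1.628]
```

View pics/c8.png

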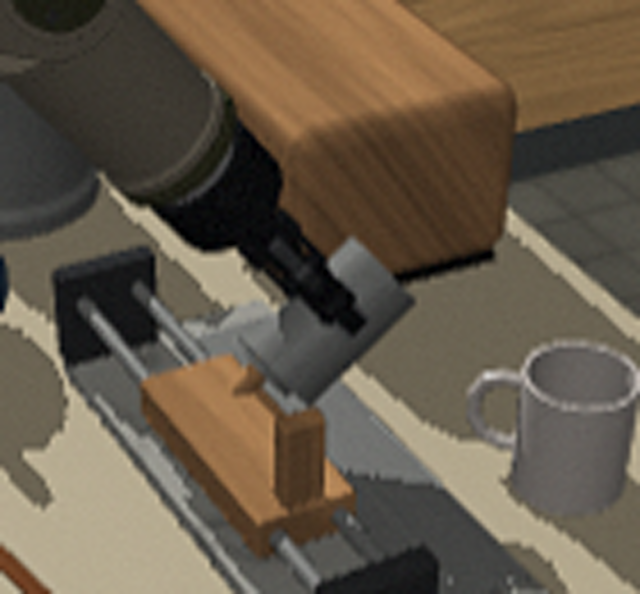

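Mouth about 2 mm from the disc and no contact load yet. I'll nudge on until the rim meets the disc, checking the force.

```bash
python3 -m inch '[[[-0.1,0,0.05],[0,0,0],0.5],[[-0.2,0,0.1],[0,0,0],0.5],[[-0.2,0,0.1],[0,0,0],0.5]]'; python3 -m inch '[[[-0.1,0,0],[0,0,0],0.5],[[-0.2,0,0],[0,0,0],0.5],[[-0.2,0,0],[0,0,0],0.5]]'
```

```text
time: 9.85
tool_pos: [654.4, 167.9, 114.4]
tcp_rot: [-179.9, -38.0, 2.2]
ft_force: [4.1, 0.6, 1.4]
finger_gap: 55.3
time: 10.15
tool_pos: [654.0, 168.1, 114.8]
tcp_rot: [-179.9, -38.1, 2.2]
ft_force: [8.1, -0.9, 3.9]
finger_gap: 55.1
```

The rim is on the disc, with about 10 N along the peg. I'll ease off, open, and back out along −z of the tool.

```bash
python3 -m inch '[[[0.2,0,0],[0,0,0],0.5],[[0.2,0,0],[0,0,0],0.6],[[0.2,0,0],[0,0,0],0.7],[[0.2,0,0],[0,0,0],0.85],[[0.2,0,0],[0,0,0],1],[[0.2,0,0],[0,0,0],1],[[0.2,0,0],[0,0,0],1],[[0.2,0,0],[0,0,0],1],[[0.2,0,0],[0,0,0],1]]';  python3 - <<'E'
from h import *
b=snap("side","s9");cv2.imwrite("pics/c9.png",cv2.resize(b[95:225,260:400],(640,594),interpolation=cv2.INTER_CUBIC))
E
```

```text
time: 11.05
tool_pos: [653.3, 167.8, 112.9]
tcp_rot: [-180.0, -37.8, 2.2]
ft_force: [-1.0, -0.1, 0.6]
finger_gap: 85.2
```

View pics/c9.png

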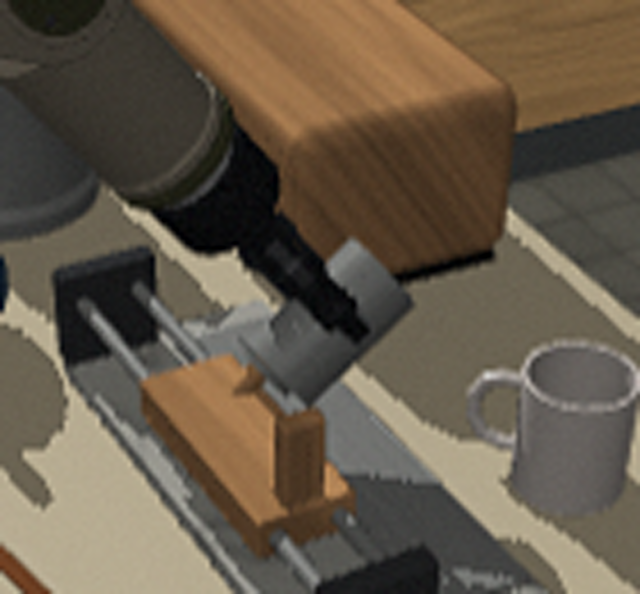

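Released and the tumbler has stayed on the peg. Retreating along the tool's −z.

```bash
python3 -m inch '[[[0,0,-1.5],[0,0,0],1],[[0,0,-3],[0,0,0],1],[[0,0,-5],[0,0,0],1],[[0,0,-8],[0,0,0],1],[[0,0,-12],[0,0,0],1],[[0,0,-16],[0,0,0],1],[[0,0,-20],[0,0,0],1],[[0,0,-20],[0,0,0],1]]';  python3 - <<'E'
from h import *
b=snap("side","s10");a=snap("top","t10");cv2.imwrite("pics/c10.png",np.hstack([cv2.resize(b[115:225,265:375],(400,400),interpolation=cv2.INTER_CUBIC),cv2.resize(a[140:240,200:300],(400,400),interpolation=cv2.INTER_CUBIC)]))
# push pose: tool down, closed, yaw stand; lug centre
L=np.array([555.5,46.5]);y=np.array([-np.sin(np.radians(2.1)),np.cos(np.radians(2.1))])
q=L-45*y
rel([q[0],q[1],260],pose(2.1,0));print(q,telemetry.sense()['tool_pos'])
E
```

```text
time: 11.9
tool_pos: [531.5, 164.0, 278.9]
tcp_rot: [-179.7, -38.4, 2.1]
ft_force: [1.3, 0.2, 1.1]
finger_gap: 85.2
shift cm [ 0.768 16.272  2.21 ] turn [-0.002 -0.663  0.001]
[557.149   1.53 ] [531.244 163.349 272.944]
```

View pics/c10.png

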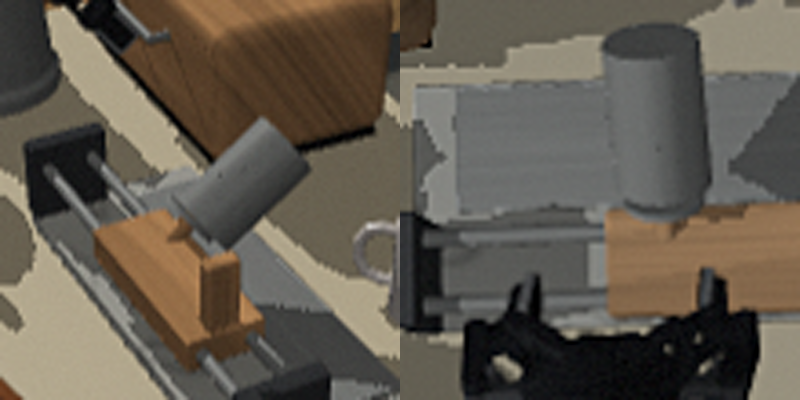

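The tumbler hangs fully on, with its rim at the disc (crop right 655,210). Next I'll bring the closed fingers to the −y side of the lug.

```bash
python3 -m inch '[[[0,2,0],[0,-0.1,0],0.8],[[0,5,0],[0,-0.2,0],0.5],[[0.2,8,0.5],[0,-0.3,0],0.2],[[0.4,11,1],[0,-0.42,0],0],[[0.6,14,1.5],[0,-0.54,0],0],[[0.8,16.3,2.2],[0,-0.663,0],0],[[0.8,16.3,2.2],[0,-0.663,0],0],[[0.8,16.3,2.2],[0,-0.663,0],0],[[0.8,16.3,2.2],[0,-0.663,0],0]]'; python3 - <<'E'
from h import *
rel([557.2,1.5,115],pose(2.1,0))
b=snap("side","s11");a=snap("top","t11");cv2.imwrite("pics/c11.png",np.hstack([cv2.resize(b[85:245,225:385],(400,400),interpolation=cv2.INTER_CUBIC),cv2.resize(a[130:250,200:360],(530,400),interpolation=cv2.INTER_CUBIC)])[:,:800])
E
```

```text
time: 12.9
tool_pos: [556.5, 1.3, 257.6]
tcp_rot: [-179.9, 0.2, 2.2]
ft_force: [0.2, -0.3, 0.8]
finger_gap: 0.1
shift cm [ 0.112 -0.001 14.262] turn [-0.001  0.003  0.002]
```

View pics/c11.png

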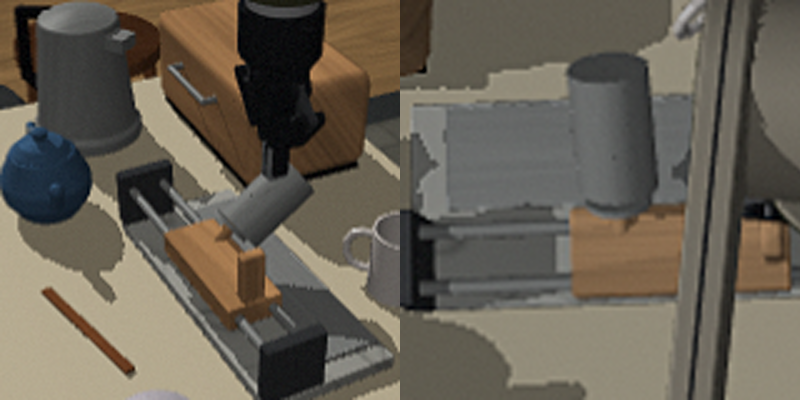

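```bash
python3 -m inch '[[[0,0,4],[0,0,0],0],[[0.1,0,8],[0,0,0],0],[[0.1,0,12],[0,0,0],0],[[0.1,0,14.2],[0,0,0],0],[[0.1,0,14.2],[0,0,0],0],[[0.1,0,14.2],[0,0,0],0]]'; python3 - <<'E'
from h import *
b=snap("side","s12");cv2.imwrite("pics/c12.png",cv2.resize(b[85:245,260:420],(600,600),interpolation=cv2.INTER_CUBIC))
E
```

```text
time: 13.6
tool_pos: [557.7, 1.5, 118.4]
tcp_rot: [-180.0, 0.0, 2.2]
ft_force: [0.4, -0.5, -0.1]
finger_gap: -0.3
```

View pics/c12.png

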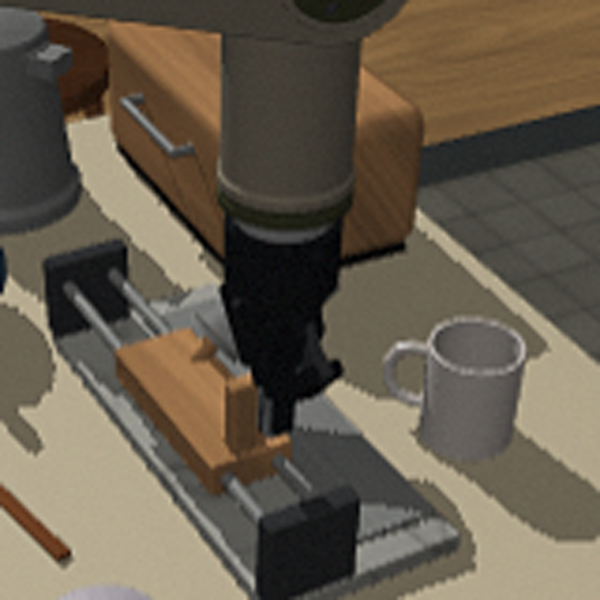

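```bash
python3 - <<'E'
from h import *
f=lambda q:(proj("side",q)-[260,85])*3.75
print(f([557.7,1.5,107]),f([555.5,46.5,115]),f([555.5,46.5,145]),f([557,20,107]))
b=cv2.imread("pics/s12.png");cv2.imwrite("pics/c12b.png",cv2.resize(b[165:225,305:365],(600,600),interpolation=cv2.INTER_CUBIC))
E
```

```text
[274.227 455.224] [243.358 412.198] [244.054 379.571] [261.492 440.709]
```

View pics/c12b.png

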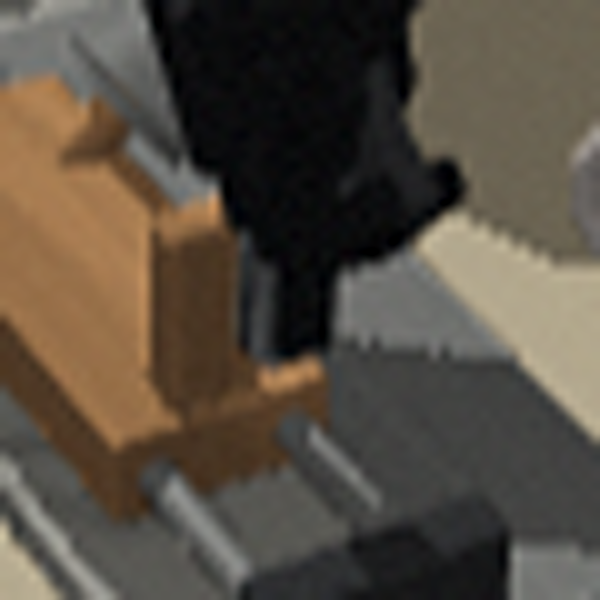

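```bash
python3 -m inch '[[[0,-0.6,0.4],[0,0,0],0],[[0,-1.4,0.8],[0,0,0],0],[[0,-2,0.8],[0,0,0],0],[[0,-2.6,0.8],[0,0,0],0],[[0,-3.2,0.8],[0,0,0],0],[[0,-3.8,0.8],[0,0,0],0],[[0,-3.8,0.8],[0,0,0],0]]'; python3 - <<'E'
from h import *
b=snap("side","s13");cv2.imwrite("pics/c13.png",cv2.resize(b[85:245,260:420],(600,600),interpolation=cv2.INTER_CUBIC))
E
```

```text
time: 14.35
tool_pos: [556.0, 40.0, 108.4]
tcp_rot: [-179.9, 0.2, 2.2]
ft_force: [0.1, 1.0, 0.6]
finger_gap: -0.2
```

View pics/c13.png

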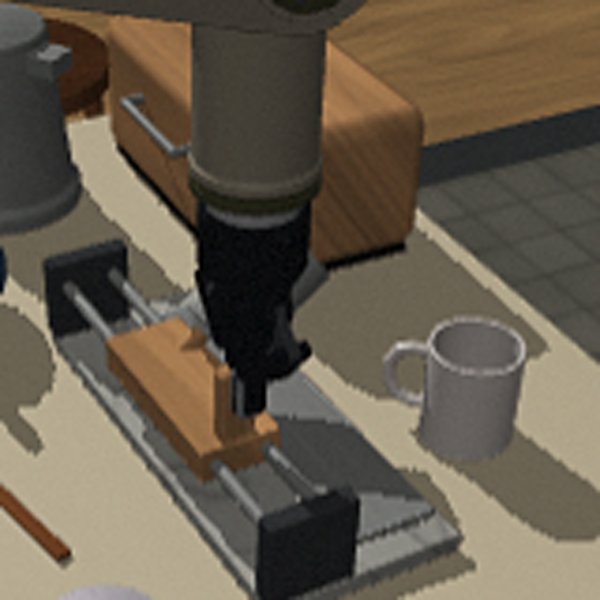

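The carriage is moving with the finger and the tumbler rides along. I'll continue to just before the catch.

```bash
python3 -m inch '[[[0,-0.6,0],[0,0,0],0],[[0,-1.2,0],[0,0,0],0],[[0,-1.8,0],[0,0,0],0],[[0,-2.4,0],[0,0,0],0],[[0,-3,0],[0,0,0],0],[[0,-3.6,0],[0,0,0],0],[[0,-4.2,0],[0,0,0],0],[[0,-4.8,0],[0,0,0],0],[[0,-5.4,0],[0,0,0],0],[[0,-6,0],[0,0,0],0],[[0,-6.6,0],[0,0,0],0],[[0,-7.2,0],[0,0,0],0],[[0,-7.6,0],[0,0,0],0],[[0,-7.6,0],[0,0,0],0]]'; python3 - <<'E'
from h import *
b=snap("side","s14");cv2.imwrite("pics/c14.png",cv2.resize(b[85:245,240:400],(600,600),interpolation=cv2.INTER_CUBIC))
E
```

```text
time: 15.8
tool_pos: [553.1, 115.7, 108.4]
tcp_rot: [-179.9, 0.2, 2.2]
ft_force: [0.1, -0.3, -0.5]
finger_gap: -0.1
```

View pics/c14.png

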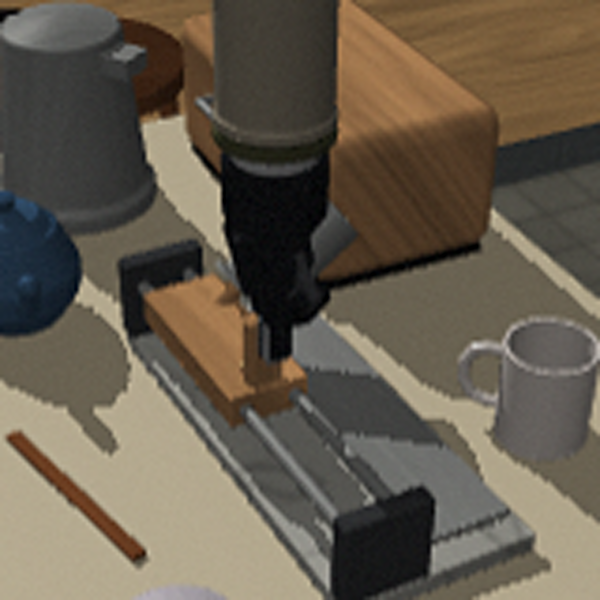

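The nose is about 25–30 mm from the end block at crop (145,295). I'll take small steps now and watch the force.

```bash
python3 -m inch '[[[0,-0.3,0],[0,0,0],0],[[0,-0.6,0],[0,0,0],0],[[0,-0.9,0],[0,0,0],0],[[0,-0.9,0],[0,0,0],0]]'; for i in 1; do :; done; python3 -m inch '[[[0,-0.2,0],[0,0,0],0],[[0,-0.4,0],[0,0,0],0],[[0,-0.4,0],[0,0,0],0]]'; python3 -m inch '[[[0,-0.1,0],[0,0,0],0],[[0,-0.2,0],[0,0,0],0],[[0,-0.2,0],[0,0,0],0]]'
```

```text
time: 16.25
tool_pos: [552.7, 124.3, 108.5]
tcp_rot: [-179.9, 0.2, 2.2]
ft_force: [0.5, 0.5, -0.3]
finger_gap: 0.2
time: 16.55
tool_pos: [552.6, 127.8, 108.5]
tcp_rot: [-180.0, 0.2, 2.2]
ft_force: [0.7, -2.3, 1.0]
finger_gap: 0.3
time: 16.85
tool_pos: [552.6, 128.3, 108.5]
tcp_rot: [179.9, 0.2, 2.1]
ft_force: [-0.4, -9.4, 1.7]
finger_gap: -0.2
```

At the catch (9 N). On in 1 mm steps.

```bash
python3 -m inch '[[[0,-0.05,0],[0,0,0],0],[[0,-0.1,0],[0,0,0],0],[[0,-0.1,0],[0,0,0],0]]'; python3 -m inch '[[[0,-0.05,0],[0,0,0],0],[[0,-0.05,0],[0,0,0],0]]'
```

```text
time: 17.15
tool_pos: [552.5, 129.3, 108.5]
tcp_rot: [179.9, 0.2, 2.1]
ft_force: [-0.3, -9.5, 1.2]
finger_gap: -0.1
time: 17.35
tool_pos: [552.5, 129.9, 108.5]
tcp_rot: [179.9, 0.2, 2.1]
ft_force: [-0.8, -8.6, 1.8]
finger_gap: -0.0
```

```bash
python3 -m inch '[[[0,-0.05,0],[0,0,0],0],[[0,-0.1,0],[0,0,0],0],[[0,-0.15,0],[0,0,0],0],[[0,-0.15,0],[0,0,0],0]]'; python3 -m inch '[[[0,-0.05,0],[0,0,0],0],[[0,-0.1,0],[0,0,0],0],[[0,-0.1,0],[0,0,0],0]]';python3 -m inch '[[[0,-0.05,0],[0,0,0],0],[[0,-0.1,0],[0,0,0],0],[[0,-0.1,0],[0,0,0],0]]'
```

```text
time: 17.75
tool_pos: [552.4, 132.0, 108.5]
tcp_rot: [180.0, 0.2, 2.2]
ft_force: [0.5, -6.5, 0.8]
finger_gap: -0.3
time: 18.05
tool_pos: [552.4, 133.1, 108.5]
tcp_rot: [180.0, 0.2, 2.2]
ft_force: [-0.0, -6.2, 0.8]
finger_gap: -0.5
time: 18.35
tool_pos: [552.3, 134.4, 108.5]
tcp_rot: [-180.0, 0.2, 2.2]
ft_force: [-0.5, -4.5, 0.4]
finger_gap: 0.5
```

```bash
python3 -m inch '[[[0,-0.1,0],[0,0,0],0],[[0,-0.2,0],[0,0,0],0],[[0,-0.3,0],[0,0,0],0],[[0,-0.4,0],[0,0,0],0],[[0,-0.4,0],[0,0,0],0]]'; python3 -m inch '[[[0,-0.1,0],[0,0,0],0],[[0,-0.2,0],[0,0,0],0],[[0,-0.2,0],[0,0,0],0]]';python3 -m inch '[[[0,-0.1,0],[0,0,0],0],[[0,-0.2,0],[0,0,0],0],[[0,-0.2,0],[0,0,0],0]]'
```

```text
time: 18.85
tool_pos: [552.1, 139.4, 108.5]
tcp_rot: [-179.9, 0.2, 2.2]
ft_force: [0.2, -0.9, 1.1]
finger_gap: 0.0
time: 19.15
tool_pos: [552.0, 141.2, 108.5]
tcp_rot: [-179.9, 0.2, 2.2]
ft_force: [-0.0, 0.2, -0.6]
finger_gap: 0.1
time: 19.45
tool_pos: [551.9, 143.1, 108.4]
tcp_rot: [-180.0, 0.2, 2.2]
ft_force: [-0.4, -1.1, 0.0]
finger_gap: 0.0
```

```bash
python3 -m inch '[[[0,-0.1,0],[0,0,0],0],[[0,-0.15,0],[0,0,0],0],[[0,-0.15,0],[0,0,0],0]]'; python3 - <<'E'
from h import *
b=snap("side","s15");cv2.imwrite("pics/c15.png",cv2.resize(b[110:210,255:355],(600,600),interpolation=cv2.INTER_CUBIC))
E
```

```text
time: 19.75
tool_pos: [551.9, 143.3, 108.5]
tcp_rot: [179.9, 0.2, 2.2]
ft_force: [-1.1, -7.5, 1.7]
finger_gap: -0.1
```

View pics/c15.png

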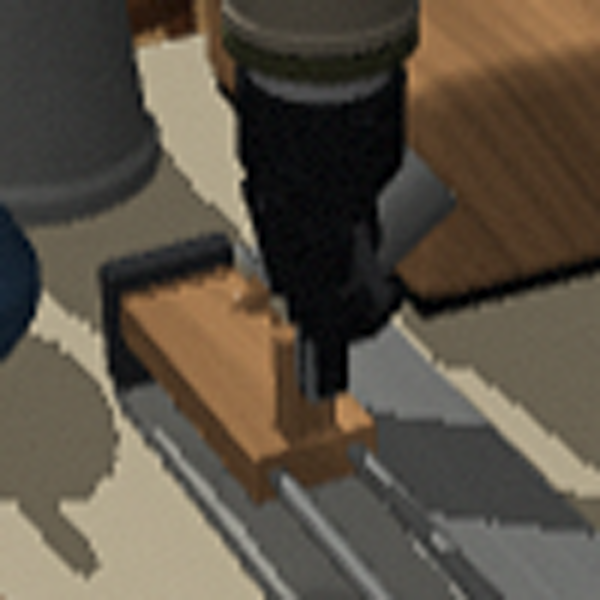

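The nose is on the end block, with a hard 7.5 N reading 15–16 mm after the catch, which fits 0.150. Backing away and rechecking.

```bash
python3 -m inch '[[[0,1,0],[0,0,0],0],[[0,3,0],[0,0,0],0],[[0,5,0],[0,0,0],0],[[0,6,-4],[0,0,0],0],[[0,7,-8],[0,0,0],0],[[0,11,-12],[0,0,0],0],[[0,16,-16],[0,0,0],0],[[0,21,-18],[0,0,0],0],[[0,25,-18],[0,0,0],0],[[0,28,-18],[0,0,0],0],[[0,28,-18],[0,0,0],0]]'; python3 - <<'E'
from h import *
a=snap("top","t16");b=snap("side","s16")
cv2.imwrite("pics/c16.png",np.hstack([cv2.resize(b[95:225,235:365],(400,400),interpolation=cv2.INTER_CUBIC),cv2.resize(a[140:240,195:295],(400,400),interpolation=cv2.INTER_CUBIC)]))
E
```

```text
time: 20.9
tool_pos: [562.9, -140.8, 288.7]
tcp_rot: [179.9, 0.1, 1.9]
ft_force: [-0.7, 1.1, 0.1]
finger_gap: 0.2
```

View pics/c16.png

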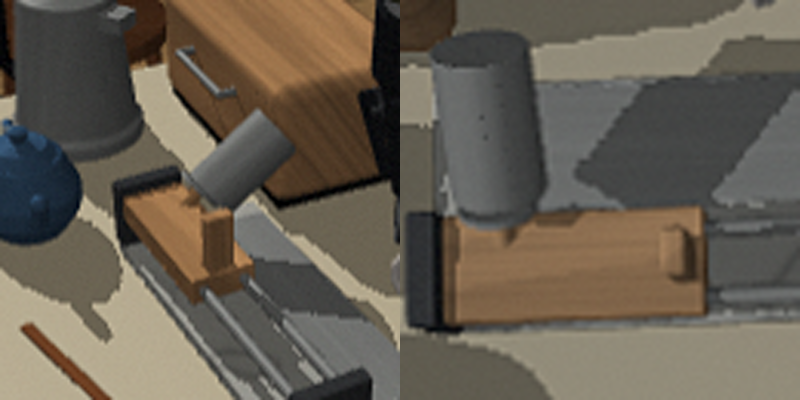

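View pics/t16.png

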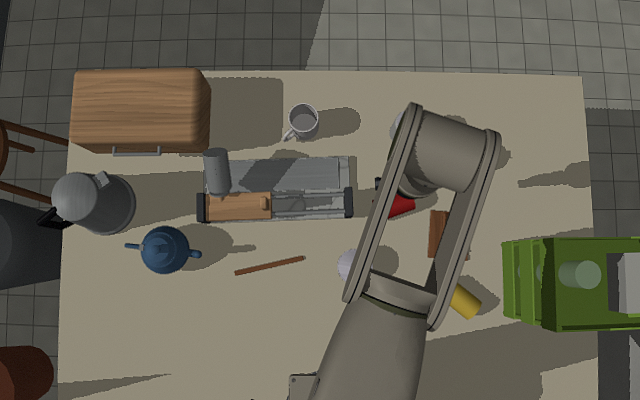

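```bash
python3 - <<'E'
from h import *
l=atz("top",195+676/4,140+253/4,145);print("lug",l,"travel",l[1]-46.5)
a=cv2.cvtColor(cv2.imread("pics/t0.png" if 0 else "pics/top0.png"),cv2.COLOR_BGR2GRAY)[185:228,335:358];b=cv2.cvtColor(cv2.imread("pics/t16.png"),cv2.COLOR_BGR2GRAY)[185:228,335:358]
print("stand end shift px",cv2.phaseCorrelate(a.astype(float),b.astype(float)))
s=telemetry.sense();print(s['time'],s['ft_force'])
r.hand_in()
E
```

```text
lug [549.713 -80.241 145.   ] travel -126.74075104513311
stand end shift px ((0.2174787754933849, 0.4153440980076333), 0.7841103984864273)
21.0 [0.09  1.338 0.225]
the job is handed in; nothing more can be done
```

The tumbler hangs on the peg with its rim at the disc. The carriage is past the catch and against the end block, and the job was handed in at 21 s. No verdict was reported.

**What I did:**
- I took the plain steel tumbler from the cradle, slid it onto the peg until the rim met the disc (about 9–10 N), and released it.
- I then pushed the lug with closed fingers. The catch showed at about 9.5 N.
- The carriage reached a hard stop at 7.5 N, about 15.5 mm after the catch, where roughly 16 mm was expected. I then backed the arm clear.

**Last checks:**
- **Tumbler and carriage:** both camera views show the tumbler fully on the peg and the nose on the end block.
- **Stand:** its end block shifted by less than 0.5 px (about 1 mm). The push never read above 10 N.
- **Bystanders:** teapot, stick and mug look unmoved. The arm partly hid the sugar bowl, tea tin and jug in the last picture, so I could not check those three fully, but nothing went near them.
- **Forces:** wrist force was near zero at hand-in.

**Checks that failed or disagreed:**
- My last numeric lug check printed −127 mm of travel. I had forgotten the 400 px offset of the side-by-side crop. Roughly corrected, the lug is at y ≈ 167 mm, about 120 mm of travel, which agrees with home.
- The finger gap read 55 mm on the 62 mm tumbler; I found no cause, but the grip held.
- The closed fingertips looked about 5 px higher in the picture than calculated, so I pushed the lug slightly lower.

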